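Snap the humidity gauge onto the curing rack's ring

ROBOT

A 6-joint arm with a two-finger parallel gripper is mounted at the origin on the work surface. World frame = base frame: x ahead of the robot, y to its left, z up, the work surface at z = 0. Lengths are in mm, angles in degrees, forces in N, time in s.
With the tool pointing down it reaches from about 325 to 1000 mm from the base axis. Payload 5.1 kg.
Tool frame: the origin (TCP) lies on the centre line of the jaws, within the pads' length; the fingertips stand 8 mm ahead of it and the grasp point (between the pads) lies 11 mm behind it; z points along the fingers, y is the line along which they close (so a half turn about z gives the same grasp; the last joint's range is limited). The gripper opens to 85 mm and grips with 20 to 120 N. Pads are 22 mm wide; open, the fingers measure 114 mm over their backs; the gripper's body (76 mm by 85 mm) begins 54 mm behind the grasp point. The pads swing forward as they close: fully open they stand 13 mm farther back than shut.
Start: joints at [72.387, 7.093, 94.555, -0, 78.352, -4.733], TCP at [144.915, 633.628, 239.322] pointing down, gripper open.
Joint ranges: [-149.61, 149.61], [-58.7, 133.49], [1.44, 155.28], [-77.14, 257.14], [18.33, 153.61], [-166.67, 166.67]. Speed limits (degrees/s): [147.25, 147.25, 180, 180, 180, 180].

INTERFACE

Orientations are given as [roll, pitch, yaw] about the fixed x, y, z axes, in that order (R = Rz(yaw) Ry(pitch) Rx(roll)).
In Python, from cell import env, viewer gives the robot as it stands. The module is installed in compiled form; this text tells all that it offers.
- The arm moves only by the tool servo_tool, never from a script. Its argument "targets" is a list that holds one entry, the list of rows, each a list of 6 numbers: the shift along the world's x, y, z in cm, then the turn, a rotation vector about the world's x, y, z in degrees. In form: [[[tx, ty, tz, rx, ry, rz], ...]]. A call has 1 to 12 rows; each row is the pose to reach, as a shift and turn from the pose commanded when the call began; what a row does not reach only later rows make up. A row lasts 1/10 s, in which the tool goes at most 50 mm and 8.59 degrees, less where a joint would pass 70% of its speed; a pose out of reach is approached as far as the arm can. A call with a gripper value outside its range is refused whole. "jaw" is the opening in per cent of the stroke, from 0 (shut) to 100 (fully open), set as the call begins (left out, the last holds). The fingers move at their own pace and stop on an object; "force" is the grip in N (left out, the last holds). Time passes only in rows, so rows that repeat a pose let the fingers close. It gives the time, the measured TCP pose, the force, the opening and the grip force at its end, in the units of the state.
- env.sense(): the state, without advancing time (a new reading comes with each control period).
- viewer.grab_frame(name): name is "scene" or "side" or "wrist"; returns a dict with "img" (400x640x3 uint8, red, green, blue), "camera_matrix" (3x3 intrinsics, pixels), "R" (3x3) and "t" (3): a world point X has camera coordinates R X + t. Camera axes: x right, y down, z forward; pixel columns grow to the right and rows downward; lengths in mm; the calibration is good to about 2 mm. A picture is of the moment at which its call begins. There is no depth.
- env.finish_job(): hands the job in; it is judged then, once.
The state is a dict: "clock": time; "qpos": joint angles; "qd": joint speeds; "effort": joint torques, N m; "ee_pos": TCP position; "eef_rot": TCP orientation; "contact_force": force on the tool from outside, world axes, zero at the start; "torque": the same for the moment, N m; "finger_gap": opening from 0.0 (shut) to 1.0 (fully open); "grip_force": force on a finger pad.
Only numpy, scipy, OpenCV 4.12 (cv2) and the standard library are available. Lean on these libraries where they do the work, as an engineer would, in place of code of your own. Each camera call takes 0.05 s, during which the arm holds its last target. There are 200 camera calls.

TASK

Hang the white humidity gauge on the steel ring at the front of the orange soap rack: press the sprung gate of its snap hook against the ring, gently (never with more than 18 N), until the ring's bar is inside the hook and the gate has snapped shut behind it. Then lower the gauge so that it hangs from the ring by itself, and let go, leaving the soap bars and the jar on the table where they are.

Things in the scene. Friction and masses are not known exactly. Their poses are not given: they have to be found in the camera images.
- gauge: White box 40 x 64 x 60 mm (x, y, z), about 0.25 kg, upright on the table, dial on its -x face, a steel snap hook (60 to 140 mm high) and a blue grip tab above it. Origin: centre of its underside, z up. The hook is a flat loop in the x-z plane, 10 mm thick in y, its gate on the +x side. All heights for the gauge are above this origin.
- tab (a point): Centre of the blue grip tab, 157 mm high, straight above the gauge's origin; axes as the gauge. The tab is 30 mm wide in x, 12 mm thick in y and reaches from 137 to 177 mm. Gripped across its 30 mm width it cannot pivot in the fingers when the hook is pushed along x.
- entry (a point): Point on the gate's outer face (x 23, height 103 mm) that the ring's bar should meet, just under the hook's nose: the nose ends 113 mm high at x 18 to 26. Pushed in along the gauge's x, the bar slips past the gate's tip (111 mm high) and the gate snaps shut once the bar's centre is at about x -3 mm.
- back (a point): Inner face of the hook's solid back, x -14, height 103 mm: the bar stops here with its centre at x -10 mm, after the gate has snapped. The hook's bottom bar has its upper face 80 mm high. While pushing in, the force of the hook on the ring must never exceed 18 N (40 N when it is lowered onto the bar).
- seat (a point): Where the bar's centre lies when the gauge hangs: x 0, 128 mm high, under the pitched roof of the hook, whose underside peaks 133 mm high at x 0 and falls to about 118 mm at both sides.
- gate (a joint): Angle of the brass gate, hinged at its lower end (x 20, height 80 mm on the gauge): 0 shut, up to 1.15 rad swung into the hook; it opens only inwards. A spring shuts it: about 3 N at the entry point starts to open it, 6 to 8 N carries the bar past.
- ring: U-shaped steel staple on the front of the orange rack: a level bar 8 mm round, 50 mm long, 180 to 210 mm above the table, with an 8 mm arm at each end. Origin: centre of the bar; y along the bar, x level, from the bar to the rack, away from the robot. To enter, the gauge's x must lie along this x. Pushed with about 2 N it slides in +x, up to 60 mm, until it stops dead.
- left_leg (a point): On the staple's left arm, 20 mm behind the bar and 25 mm to its left. Arms run in +x into sleeves on the beam (sleeves 8 mm above the bar's centre, beam top 9 mm below it, beam face 48 to 108 mm behind the bar). How much of the slide is left differs and is not measured: the gate opens only once the ring has stopped.
- soap: Loose pale soap bar, 85 x 55 x 30 mm, origin under its centre; leave it alone.
- soap_dark: Loose darker soap bar, 85 x 55 x 30 mm, origin under its centre; leave it alone.
- oil: Jar 48 mm across, 100 mm high, origin under its centre; leave it alone.
Not all that is in view belongs to the job. What is meant by the gauge is not purple, and is the larger of those in its own colour.

How it is judged:
By the outcome, as a careful person would: the job done as asked, in the order asked, and still so for the second after the job is handed in, with the robot touching nothing.
It also fails if it takes over 58 s, if anything falls off the work surface, if the arm or the gripper's body presses on something with over 40 N, if the wrist force passes 120 N, or if a joint passes its speed limit or range.

## Working session

There is one attempt and no reset: what is moved stays moved. The work goes in short steps, Python scripts to look and compute and a tool call to move; the robot and the scene stay as the last step left them, time stands still between calls to the robot, and variables do not carry over. Pictures are saved under pics/ and viewed, at most 10 in all, crops included, and the job is handed in when it is done.

Besides the shell and the picture viewer there is one more tool, called after "Emit:" as name([rows], argument=value, ...), one row to a line, values as JSON. servo_tool: Moves the arm, as the interface text tells. Its arguments: {"type":"object","properties":{"targets":{"type":"array","items":{"type":"array","items":{"type":"array","items":{"type":"number"}}}},"jaw":{"type":"number"},"force":{"type":"number"}},"required":["targets"]}

```bash
mkdir -p pics; cat > h.py <<'E'
import numpy as np, cv2, json
from cell import env, viewer
def grab(name,fn):
    f=viewer.grab_frame(name); cv2.imwrite('pics/'+fn+'.png',cv2.cvtColor(f['img'],cv2.COLOR_RGB2BGR))
    np.savez('pics/'+fn+'.npz',K=f['camera_matrix'],R=f['R'],t=f['t']); return f
def load(fn): return np.load('pics/'+fn+'.npz')
def ray(fn,uv):
    c=load(fn); R=np.array(c['R']);t=np.array(c['t']).ravel()
    d=R.T@np.linalg.inv(c['K'])@np.array([uv[0],uv[1],1.]); return -R.T@t,d/np.linalg.norm(d)
def atz(fn,uv,z):
    o,d=ray(fn,uv); return o+d*(z-o[2])/d[2]
def tri(obs):
    A=np.zeros((3,3));b=np.zeros(3);rs=[ray(*q) for q in obs]
    for o,d in rs:
        P=np.eye(3)-np.outer(d,d);A+=P;b+=P@o
    X=np.linalg.solve(A,b); return X,[np.linalg.norm((np.eye(3)-np.outer(d,d))@(X-o)) for o,d in rs]
def proj(fn,X):
    c=load(fn);p=c['K']@(c['R']@np.array(X,float)+np.array(c['t']).ravel());return p[:2]/p[2]
E
python3 - <<'E'
from h import *
for n in ('scene','side','wrist'):
    grab(n,n+'0'); o,d=ray(n+'0',(320,200)); print(n,o.round(),d.round(2))
a=cv2.imread('pics/scene0.png');b=cv2.imread('pics/side0.png')
print(env.sense())
E
```

```text
scene [1194.  140.  682.] [-0.77 -0.24 -0.6 ]
side [373. 440. 846.] [ 0.21 -0.6  -0.77]
wrist [ 71. 651. 374.] [ 0.3  -0.07 -0.95]
{'clock': 0.15, 'qpos': array([ 7.23884897e+01,  7.12445215e+00,  9.46141071e+01, -5.83526616e-04,
        7.83520501e+01, -4.73255396e+00]), 'qd': array([ 4.49139761e-02, -1.43789185e-01, -1.88446833e-01, -6.32351959e-05,
       -4.02481527e-02,  6.46895215e-02]), 'effort': array([ 5.48380558e-04, -4.24226189e+01, -3.66013956e+01, -4.54329779e-05,
        4.56794645e-03, -7.64335368e-06]), 'ee_pos': array([144.77408477, 633.21315202, 238.36124958]), 'eef_rot': array([-1.79909652e+02, -6.90632686e-03,  1.67121156e+02]), 'contact_force': array([ 0.16844177, -0.73086401, -0.74358176]), 'torque': array([-0.010777  , -0.02705138,  0.01494569]), 'grip_force': 0.0, 'finger_gap': 0.9982857825892736}
```

View pics/scene0.png

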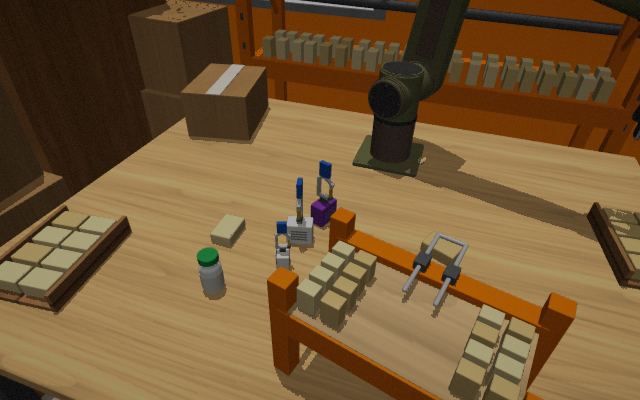

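View pics/side0.png

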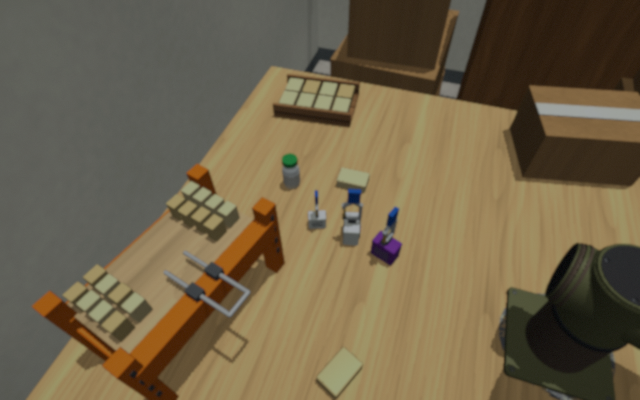

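The scene view shows the large white gauge at (300,230) with its tab at (300,188). The small white one is at (283,257), the purple one at (323,210), and the ring's bar runs (439,236)–(467,243). In the side view the gauge is at (352,228) with its tab at (354,198), and the ring's bar is at (248,292)–(230,315). I'll enlarge these areas next.

```bash
python3 - <<'E'
import cv2,numpy as np
def crop(fn,x,y,w,h,s):
    return cv2.resize(cv2.imread(f'pics/{fn}.png')[y:y+h,x:x+w],None,fx=s,fy=s,interpolation=cv2.INTER_CUBIC)
a=crop('scene0',265,155,80,120,5); b=crop('scene0',400,225,80,60,5);c=crop('scene0',400,225,80,60,5)
cv2.imwrite('pics/c1.png',np.hstack([a,np.vstack([b,np.zeros_like(b)])]))
a=crop('side0',300,170,110,100,5)[:, :400];a=crop('side0',325,180,80,70,5); b=crop('side0',160,245,100,75,4)
cv2.imwrite('pics/c2.png',np.hstack([a,np.vstack([b,np.zeros((50,400,3),np.uint8)])]))
E
```

```text
(no output)
```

View pics/c1.png

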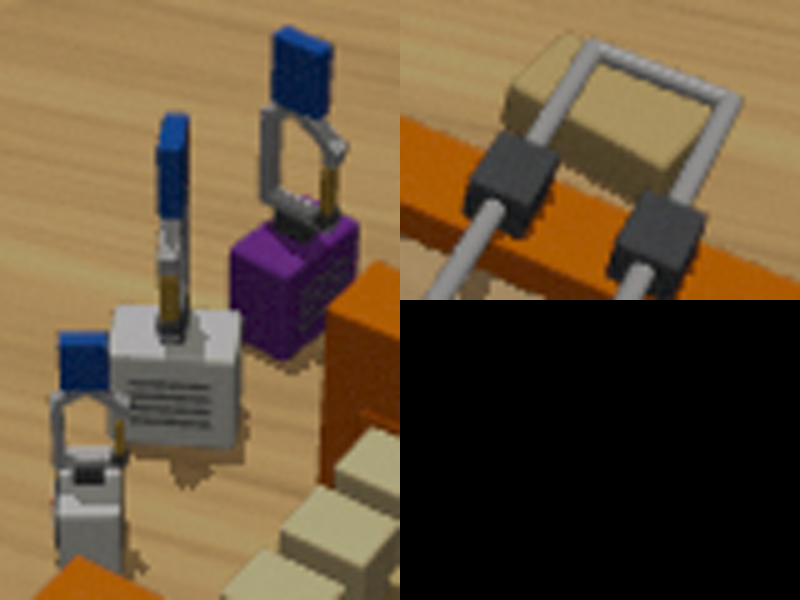

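View pics/c2.png

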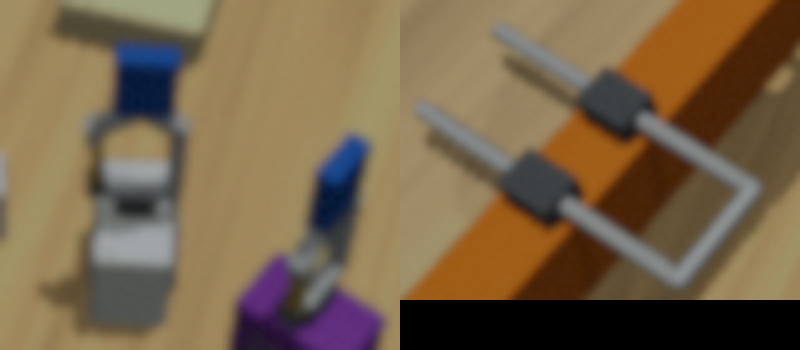

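```bash
python3 - <<'E'
from h import *
from scipy.optimize import least_squares
S=lambda x,y:('scene0',(265+(x+.5)/5-.5,155+(y+.5)/5-.5))
D=lambda x,y:('side0',(325+(x+.5)/5-.5,180+(y+.5)/5-.5))
R1=lambda x,y:('scene0',(400+(x-400+.5)/5-.5,225+(y+.5)/5-.5))
R2=lambda x,y:('side0',(160+(x-400+.5)/4-.5,245+(y+.5)/4-.5))
A=tri([R1(592,45),R2(755,187)]);B=tri([R1(735,97),R2(680,280)])
print('ring corners',A,B); d=B[0]-A[0]; print('len',np.linalg.norm(d),'bar yaw',np.degrees(np.arctan2(d[1],d[0])))
# sleeve-side arm points
for p in ((538,135),(683,200)): print('arm@', atz(*R1(*p),A[0][2]))
C=tri([S(174,115),D(149,57)]);print('tab top',C)
for p in [S(112,437),S(236,447)]: print('bottom',atz(*p,0))
for p in [S(112,357),S(238,372),S(118,308),S(240,312)]: print('top',atz(*p,60))
for p in [D(92,322),D(165,326)]: print('sidebottom',atz(*p,0))
for p in [D(92,262),D(173,266)]: print('sidetop',atz(*p,60))
for p in [D(115,45),D(183,47),D(117,67),D(182,69)]: print('sidetab',atz(*p,177))
E
```

```text
ring corners (array([604.20000793, 179.89445378, 204.24176693]), [np.float64(0.5955371026652652), np.float64(0.5955371026651708)]) (array([615.86945352, 230.04319669, 205.09398911]), [np.float64(0.4522997849655838), np.float64(0.452299784965564)])
len 51.495617860611475 bar yaw 76.90057708396303
arm@ [658.22651949 166.37235445 204.24176693]
arm@ [673.01102928 215.61774513 204.24176693]
tab top (array([ 492.23708575, -129.28885483,  180.99512135]), [np.float64(3.207845126338464), np.float64(3.20784512633842)])
bottom [ 515.24344151 -156.89004448    0.        ]
bottom [500.80019184 -96.54810029   0.        ]
top [ 523.20363757 -152.03357594   60.        ]
top [512.67989728 -92.17381104  60.        ]
top [ 487.8925415  -163.34236661   60.        ]
top [ 469.96744924 -106.2290761    60.        ]
sidebottom [504.67672551 -97.97220067   0.        ]
sidebottom [ 468.68718888 -107.18441439    0.        ]
sidetop [505.18555537 -92.95246458  60.        ]
sidetop [ 467.28540193 -102.84206241   60.        ]
sidetab [ 509.51808404 -130.68302033  177.        ]
sidetab [ 480.13928133 -138.95867756  177.        ]
sidetab [ 505.04850487 -118.44399218  177.        ]
sidetab [ 477.21292515 -126.24755639  177.        ]
```

Emit:
servo_tool([
  [[16,-36,2,0,0,-30],[33.5,-76,2,0,0,-63],[33.5,-76,2,0,0,-63],[33.5,-76,2,0,0,-63],[33.5,-76,2,0,0,-63],[33.5,-76,2,0,0,-63],[33.5,-76,2,0,0,-63],[33.5,-76,2,0,0,-63],[33.5,-76,2,0,0,-63],[33.5,-76,2,0,0,-63],[33.5,-76,2,0,0,-63],[33.5,-76,2,0,0,-63]],
], jaw=70, force=60)

```text
clock: 1.35
ee_pos: [387.0, 82.8, 254.3]
eef_rot: [179.9, 0.0, 104.1]
contact_force: [1.2, 0.4, -0.5]
finger_gap: 0.7
grip_force: 0.0
```

Emit:
servo_tool([
  [[9.1,-20.9,0.5,0,0,0],[9.1,-20.9,0.5,0,0,0],[9.1,-20.9,0.5,0,0,0],[9.1,-20.9,0.5,0,0,0],[9.1,-20.9,0.5,0,0,0],[9.1,-20.9,0.5,0,0,0],[9.1,-20.9,0.5,0,0,0]],
])

```text
clock: 2.05
ee_pos: [477.6, -124.3, 258.6]
eef_rot: [-179.9, -0.1, 104.1]
contact_force: [-0.1, -0.1, 0.9]
finger_gap: 0.699
grip_force: 0.0
```

```bash
python3 - <<'E'
from h import *
f=grab('wrist','w1'); print(env.sense()['ee_pos'],env.sense()['eef_rot'],env.sense()['contact_force'])
print(ray('w1',(320,200)))
for X in ([493,-129.5,177],[493,-129.5,60]): print(proj('w1',X))
E
```

```text
[ 477.4653864  -123.63022862  258.72502635] [-1.79958917e+02 -5.38223070e-02  1.04125302e+02] [-0.20711519 -0.76912017  0.35820908]
(array([460.25261847, -49.74916549, 394.43660104]), array([ 0.07064175, -0.295949  , -0.95258802]))
[336.63010819 219.05341792]
[331.54277335 182.53375952]
```

View pics/w1.png

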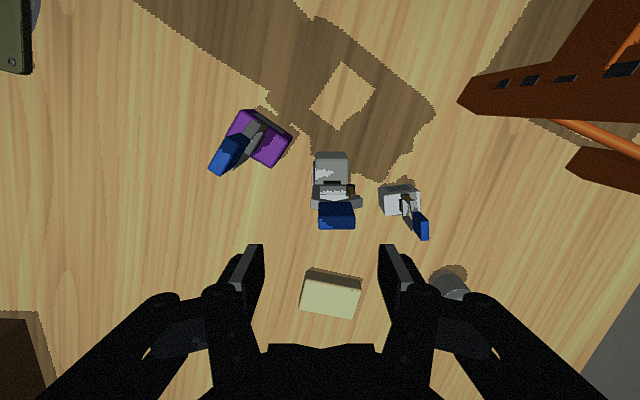

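```bash
python3 - <<'E'
from h import *
im=cv2.imread('pics/w1.png'); s=8;x0,y0=295,140
c=cv2.resize(im[y0:y0+75+20,x0:x0+90],None,fx=s*.75,fy=s*.75,interpolation=cv2.INTER_CUBIC); s=6
th=np.radians(14); 
def P(g): 
    x,y,z=g; return [492.5+x*np.cos(th)-y*np.sin(th),-129.5+x*np.sin(th)+y*np.cos(th),z]
for hx,hy,z,col in ((15,6,177,(0,0,255)),(15,6,137,(0,255,255)),(20,32,60,(0,255,0)),(20,32,0,(255,0,255))):
    q=np.array([proj('w1',P((a*hx,b*hy,z))) for a,b in((1,1),(1,-1),(-1,-1),(-1,1))]); print(z,q.round(1).tolist())
    cv2.polylines(c,[((q-[x0,y0]+.5)*s-.5).round().astype(int)],True,col,1)
cv2.imwrite('pics/w1c.png',c)
E
```

```text
177 [[355.2, 211.8], [354.7, 225.9], [317.1, 225.9], [317.1, 211.8]]
137 [[350.3, 196.9], [350.0, 209.2], [317.7, 209.2], [317.6, 196.8]]
60 [[349.0, 155.2], [347.4, 208.2], [314.3, 208.2], [313.9, 155.2]]
0 [[344.9, 148.1], [343.7, 194.0], [315.2, 194.0], [314.9, 148.1]]
```

View pics/w1c.png

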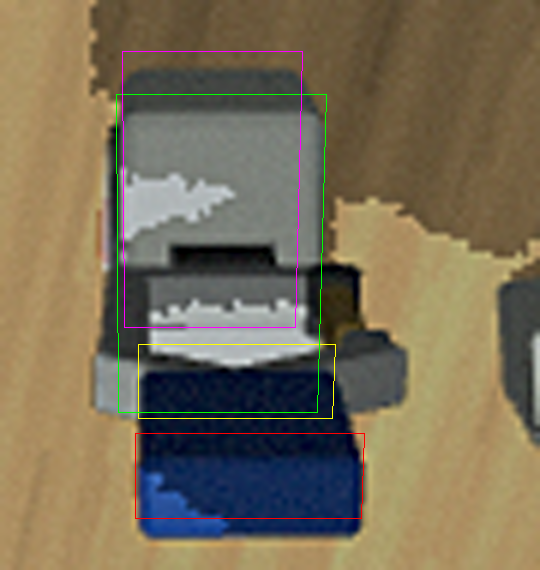

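Emit:
servo_tool([
  [[1.4,-0.6,-3,0,0,0],[1.4,-0.6,-5,0,0,0],[1.4,-0.6,-5,0,0,0],[1.4,-0.6,-5,0,0,0],[1.4,-0.6,-5,0,0,0]],
])

```text
clock: 2.6
ee_pos: [492.4, -129.7, 210.9]
eef_rot: [179.9, 0.1, 104.2]
contact_force: [0.1, 0.6, -0.6]
finger_gap: 0.702
grip_force: 0.0
```

Emit:
servo_tool([
  [[0,-0.2,-2.5,0,0,0],[0,-0.2,-4.5,0,0,0],[0,-0.2,-6.2,0,0,0],[0,-0.2,-6.2,0,0,0],[0,-0.2,-6.2,0,0,0],[0,-0.2,-6.2,0,0,0]],
])

```text
clock: 3.2
ee_pos: [493.0, -132.5, 149.3]
eef_rot: [179.8, 0.1, 104.1]
contact_force: [0.5, -0.3, 0.5]
finger_gap: 0.701
grip_force: 0.0
```

Emit:
servo_tool([
  [[0,0,0,0,0,0],[0,0,0,0,0,0],[0,0,0,0,0,0],[0,0,0,0,0,0],[0,0,0,0,0,0],[0,0,0,0,0,0],[0,0,0,0,0,0],[0,0,0,0,0,0]],
], jaw=20, force=60)

```text
clock: 4.0
ee_pos: [492.7, -132.5, 148.4]
eef_rot: [179.9, 0.1, 104.1]
contact_force: [0.8, 0.3, 6.1]
finger_gap: 0.34
grip_force: 60.1
```

Emit:
servo_tool([
  [[0,0,1.5,0,0,0],[0,0,4,0,0,0],[0,0,8,0,0,0],[0,0,12,0,0,0],[0,0,16,0,0,0],[0,0,19,0,0,0],[0.3,2,20,0,0,-2],[0.9,6,20,0,0,-5],[1.5,10,20,0,0,-9],[2.1,14,20,0,0,-13],[2.7,18,20,0,0,-17],[3.3,22,20,0,0,-21]],
])

```text
clock: 5.2
ee_pos: [524.2, 89.4, 346.6]
eef_rot: [-179.9, 0.0, 83.0]
contact_force: [1.4, -0.4, -2.1]
finger_gap: 0.341
grip_force: 59.8
```

Emit:
servo_tool([
  [[0.6,4,0,0,0,-3],[1.1,7.5,-1,0,0,-6.4],[1.5,10.5,-3,0,0,-6.4],[1.8,12.5,-6,0,0,-6.4],[1.9,13.2,-8,0,0,-6.4],[1.9,13.2,-9.3,0,0,-6.4],[1.9,13.2,-9.8,0,0,-6.4],[1.9,13.2,-9.8,0,0,-6.4],[1.9,13.2,-9.8,0,0,-6.4]],
])

```text
clock: 6.1
ee_pos: [544.5, 219.3, 250.6]
eef_rot: [179.9, -0.1, 76.7]
contact_force: [-0.5, 0.1, -3.0]
finger_gap: 0.343
grip_force: 59.8
```

```bash
python3 - <<'E'
from h import *
for n in ('scene','side'): grab(n,n+'1')
s=env.sense();print(s['clock'],s['ee_pos'],s['eef_rot'],s['contact_force'],s['torque'])
def crop(fn,x,y,w,h,k):
    return cv2.resize(cv2.imread(f'pics/{fn}.png')[y:y+h,x:x+w],None,fx=k,fy=k,interpolation=cv2.INTER_CUBIC)
c=s['ee_pos']; 
for n in('scene1','side1'):print(n,proj(n,c),proj(n,[610,205,204.7]))
cv2.imwrite('pics/m1.png',np.hstack([crop('scene1',385,170,100,140,4),crop('side1',190,180,100,140,4)]))
E
```

```text
6.2 [544.65895864 219.47002387 250.9835085 ] [ 1.79859324e+02 -7.82910328e-02  7.66715871e+01] [-0.21015753 -0.61253458 -2.14924524] [ 0.00705536 -0.0348096   0.03819071]
scene1 [468.79678285 199.24030969] [452.36763935 238.86982624]
side1 [267.3939009  309.92324582] [239.38506542 302.52725814]
```

View pics/m1.png

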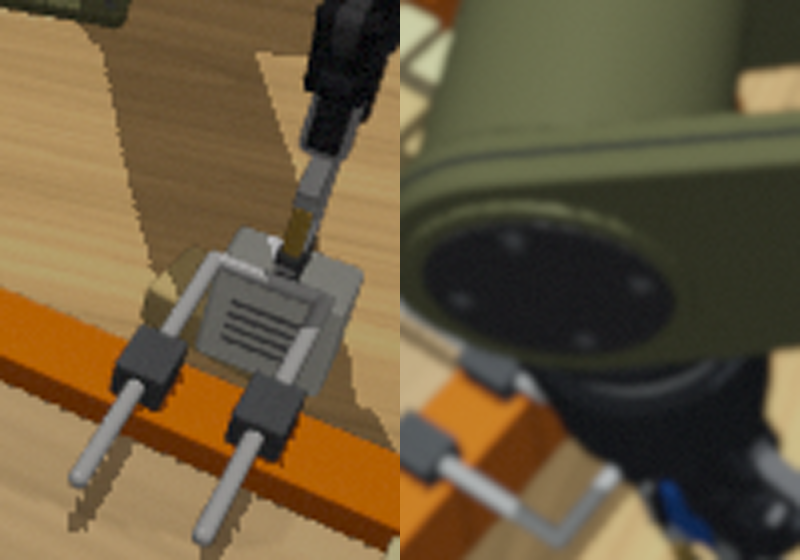

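Emit:
servo_tool([
  [[0.4,-0.1,0,0,0,0],[0.9,-0.2,0,0,0,0],[1.4,-0.32,0,0,0,0],[1.9,-0.44,0,0,0,0],[2.3,-0.54,0,0,0,0],[2.7,-0.64,0,0,0,0],[3,-0.7,0,0,0,0],[3.2,-0.75,0,0,0,0],[3.4,-0.8,0,0,0,0],[3.5,-0.83,0,0,0,0]],
])

```text
clock: 7.2
ee_pos: [579.0, 211.5, 249.1]
eef_rot: [-180.0, -0.0, 76.7]
contact_force: [-0.1, 0.5, -3.5]
finger_gap: 0.341
grip_force: 59.8
```

Emit:
servo_tool([
  [[0.15,-0.035,0,0,0,0],[0.3,-0.07,0,0,0,0],[0.45,-0.105,0,0,0,0],[0.6,-0.14,0,0,0,0],[0.75,-0.175,0,0,0,0],[0.9,-0.21,0,0,0,0]],
])

```text
clock: 7.8
ee_pos: [587.7, 209.4, 249.1]
eef_rot: [-180.0, 0.0, 76.7]
contact_force: [-3.1, -0.0, -0.8]
finger_gap: 0.339
grip_force: 59.9
```

Emit:
servo_tool([
  [[0.15,-0.035,0.1,0,0,0],[0.3,-0.07,0.1,0,0,0],[0.45,-0.105,0.1,0,0,0],[0.6,-0.14,0.1,0,0,0],[0.75,-0.175,0.1,0,0,0],[0.9,-0.21,0.1,0,0,0]],
])

```text
clock: 8.4
ee_pos: [596.7, 207.3, 249.9]
eef_rot: [-179.9, 0.0, 76.7]
contact_force: [-4.0, 0.3, -3.8]
finger_gap: 0.337
grip_force: 59.7
```

Emit:
servo_tool([
  [[0.15,-0.035,0,0,0,0],[0.3,-0.07,0,0,0,0],[0.45,-0.105,0,0,0,0],[0.6,-0.14,0,0,0,0],[0.75,-0.175,0,0,0,0],[0.9,-0.21,0,0,0,0]],
])

```text
clock: 9.0
ee_pos: [605.5, 205.3, 250.4]
eef_rot: [-179.9, 0.0, 76.7]
contact_force: [-6.8, 0.4, -1.1]
finger_gap: 0.343
grip_force: 60.0
```

```bash
cat >> h.py <<'E'
def slide(fn):
    "ring slide since scene1 in mm, by matching the arms' rear ends"
    f=grab('scene',fn); a=cv2.imread('pics/scene1.png');b=cv2.imread('pics/'+fn+'.png');out=[]
    u=np.array([.973,-.23,0]); 
    for (x,y) in ((404,289),(436,303)):
        t=a[y-12:y+9,x-9:x+10]; r=b[y-20:y+60,x-60:x+30]
        m=cv2.matchTemplate(r,t,cv2.TM_CCOEFF_NORMED);_,v,_,p=cv2.minMaxLoc(m)
        q=(p[0]+x-60+9,p[1]+y-20+12); out.append((round(float((atz(fn,q,205)-atz('scene1',(x,y),205))@u),1),round(v,2)))
    s=env.sense(); print(s['clock'],s['ee_pos'].round(1),s['contact_force'].round(1),out)
E
python3 -c "
from h import *
slide('s2')"
```

```text
9.05 [605.6 205.3 250.4] [-4.8 -0.2 -3.3] [(14.5, 0.91), (13.2, 0.92)]
```

Emit:
servo_tool([
  [[0.15,-0.035,0,0,0,0],[0.3,-0.07,0,0,0,0],[0.45,-0.105,0,0,0,0],[0.6,-0.14,0,0,0,0]],
])

```text
clock: 9.45
ee_pos: [611.0, 204.2, 250.0]
eef_rot: [-179.8, -0.0, 76.7]
contact_force: [-6.5, 1.8, -2.9]
finger_gap: 0.341
grip_force: 59.9
```

```bash
python3 -c "
from h import *
slide('s3')"
```

```text
9.5 [611.2 204.2 249.9] [-6.5  0.9 -3.4] [(14.5, 0.91), (13.2, 0.92)]
```

Emit:
servo_tool([
  [[0.15,-0.035,0,0,0,0],[0.3,-0.07,0,0,0,0],[0.45,-0.105,0,0,0,0],[0.6,-0.14,0,0,0,0]],
])

```text
clock: 9.9
ee_pos: [616.8, 202.9, 249.4]
eef_rot: [-179.8, 0.0, 76.7]
contact_force: [-6.5, 2.0, -4.7]
finger_gap: 0.336
grip_force: 59.9
```

Emit:
servo_tool([
  [[0.15,-0.035,0,0,0,0],[0.3,-0.07,0,0,0,0],[0.45,-0.105,0,0,0,0],[0.6,-0.14,0,0,0,0]],
])

```text
clock: 10.3
ee_pos: [622.8, 201.3, 249.2]
eef_rot: [-179.8, 0.0, 76.7]
contact_force: [-5.6, 1.6, -5.0]
finger_gap: 0.341
grip_force: 59.9
```

Emit:
servo_tool([
  [[0.1,-0.023,0,0,0,0],[0.2,-0.046,0,0,0,0],[0.3,-0.07,0,0,0,0]],
])

```text
clock: 10.6
ee_pos: [626.4, 200.3, 248.8]
eef_rot: [-179.9, 0.0, 76.7]
contact_force: [-2.1, 0.8, -7.9]
finger_gap: 0.34
grip_force: 59.6
```

Emit:
servo_tool([
  [[0.1,-0.023,0,0,0,0],[0.2,-0.046,0,0,0,0]],
])

```text
clock: 10.8
ee_pos: [630.3, 199.6, 251.0]
eef_rot: [179.8, -0.0, 76.7]
contact_force: [0.3, 0.6, -1.9]
finger_gap: 0.344
grip_force: 60.9
```

Emit:
servo_tool([
  [[0.1,-0.023,0,0,0,0],[0.2,-0.046,0,0,0,0]],
])

```text
clock: 11.0
ee_pos: [632.0, 199.4, 251.9]
eef_rot: [179.8, -0.1, 76.7]
contact_force: [-0.4, -0.3, -2.4]
finger_gap: 0.344
grip_force: 61.0
```

```bash
python3 -c "
from h import *
slide('s4')
c=cv2.imread('pics/s4.png')[170:310,380:520]; cv2.imwrite('pics/s4c.png',cv2.resize(c,None,fx=4,fy=4,interpolation=cv2.INTER_CUBIC))"
```

```text
11.05 [631.9 199.3 251.6] [-0.2  0.3 -2.8] [(14.5, 0.91), (13.2, 0.92)]
```

View pics/s4c.png

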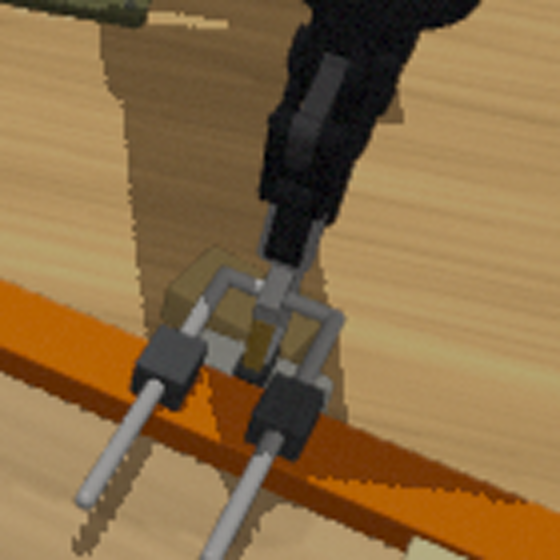

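The bar is inside the hook, with the nose past the bar and the brass gate closed behind it; the force is gone and the ring is at its stop. Next I move back about 8 mm to centre the bar under the roof, then lower.

Emit:
servo_tool([
  [[-0.3,0.07,0,0,0,0],[-0.6,0.14,0,0,0,0],[-0.8,0.19,-0.2,0,0,0],[-0.8,0.19,-0.6,0,0,0],[-0.8,0.19,-1.0,0,0,0],[-0.8,0.19,-1.4,0,0,0],[-0.8,0.19,-1.8,0,0,0],[-0.8,0.19,-2.1,0,0,0],[-0.8,0.19,-2.2,0,0,0]],
])

```text
clock: 11.95
ee_pos: [622.7, 201.2, 227.4]
eef_rot: [-179.9, 0.0, 76.7]
contact_force: [-0.3, -0.0, -3.1]
finger_gap: 0.342
grip_force: 60.9
```

Emit:
servo_tool([
  [[0,0,-0.1,0,0,0],[0,0,-0.2,0,0,0],[0,0,-0.2,0,0,0]],
])

```text
clock: 12.25
ee_pos: [622.9, 201.3, 226.2]
eef_rot: [180.0, -0.0, 76.7]
contact_force: [-0.2, -0.3, -1.8]
finger_gap: 0.343
grip_force: 60.9
```

Emit:
servo_tool([
  [[0,0,-0.1,0,0,0],[0,0,-0.2,0,0,0],[0,0,-0.2,0,0,0]],
])

```text
clock: 12.55
ee_pos: [622.8, 201.2, 224.0]
eef_rot: [-180.0, 0.0, 76.7]
contact_force: [0.1, 0.3, -2.7]
finger_gap: 0.338
grip_force: 60.9
```

Emit:
servo_tool([
  [[0,0,-0.05,0,0,0],[0,0,-0.1,0,0,0],[0,0,-0.1,0,0,0]],
])

```text
clock: 12.85
ee_pos: [623.0, 201.3, 223.8]
eef_rot: [180.0, -0.0, 76.7]
contact_force: [-1.3, -0.4, 0.5]
finger_gap: 0.341
grip_force: 61.1
```

Emit:
servo_tool([
  [[0,0,-0.05,0,0,0],[0,0,-0.05,0,0,0],[0,0,-0.05,0,0,0]],
])

```text
clock: 13.15
ee_pos: [623.0, 201.3, 223.6]
eef_rot: [180.0, -0.0, 76.7]
contact_force: [-3.2, -0.0, 3.9]
finger_gap: 0.343
grip_force: 61.6
```

```bash
python3 -c "
from h import *
slide('s5');grab('wrist','w5')
a=cv2.imread('pics/s5.png')[170:310,380:480];c=cv2.resize(a,None,fx=4,fy=4,interpolation=cv2.INTER_CUBIC)
b=cv2.imread('pics/w5.png')[100:400,220:420];d=cv2.resize(b,(373,560))
cv2.imwrite('pics/m5.png',np.hstack([c,d]))"
```

```text
13.2 [623.  201.3 223.6] [-2.1 -0.8  5.6] [(14.5, 0.91), (13.2, 0.92)]
```

View pics/m5.png

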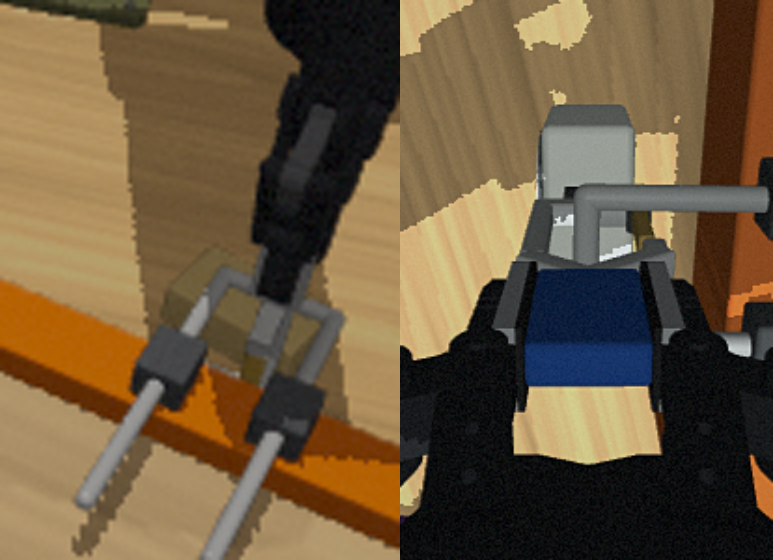

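Emit:
servo_tool([
  [[-0.1,0.02,0.05,0,0,0],[-0.1,0.02,0.05,0,0,0],[-0.1,0.02,0.05,0,0,0]],
])

```text
clock: 13.55
ee_pos: [622.3, 201.5, 223.3]
eef_rot: [179.9, -0.0, 76.7]
contact_force: [0.2, -0.2, 2.4]
finger_gap: 0.345
grip_force: 61.5
```

Emit:
servo_tool([
  [[0,0,0,0,0,0],[0,0,0,0,0,0],[0,0,0,0,0,0],[0,0,0,0,0,0],[0,0,0,0,0,0]],
], jaw=52)

```text
clock: 14.05
ee_pos: [621.8, 201.5, 223.0]
eef_rot: [-180.0, 0.0, 76.7]
contact_force: [-0.5, 0.2, -0.2]
finger_gap: 0.52
grip_force: 0.0
```

Emit:
servo_tool([
  [[0,0,0.5,0,0,0],[0,0,1.2,0,0,0],[0,0,2.2,0,0,0],[0,0,3.5,0,0,0],[0,0,5,0,0,0],[0,0,7,0,0,0],[0,0,10,0,0,0],[0,0,13,0,0,0],[-2,2,16,0,0,0],[-5,5,16,0,0,0],[-9,9,16,0,0,0],[-12,12,16,0,0,0]],
])

```text
clock: 15.25
ee_pos: [500.8, 322.3, 385.4]
eef_rot: [179.9, -0.1, 76.7]
contact_force: [-0.4, 0.6, -0.3]
finger_gap: 0.518
grip_force: 0.0
```

Emit:
servo_tool([
  [[-4,6,0,0,0,0],[-6,10,0,0,0,0],[-6,10,0,0,0,0],[-6,10,0,0,0,0],[-6,10,0,0,0,0],[-6,10,0,0,0,0],[-6,10,0,0,0,0],[-6,10,0,0,0,0],[-6,10,0,0,0,0],[-6,10,0,0,0,0]],
])

```text
clock: 16.25
ee_pos: [442.1, 421.1, 383.1]
eef_rot: [-180.0, 0.0, 76.7]
contact_force: [0.2, 0.3, -0.5]
finger_gap: 0.519
grip_force: 0.0
```

```bash
python3 -c "
from h import *
slide('s6');grab('side','d6')
a=cv2.imread('pics/s6.png')[150:300,380:480];b=cv2.imread('pics/s6.png')
c=cv2.resize(a,None,fx=3,fy=3,interpolation=cv2.INTER_CUBIC)
cv2.imwrite('pics/m6.png',np.hstack([c,cv2.resize(cv2.imread('pics/d6.png')[100:400,150:400],(375,450))]))"
```

```text
16.3 [442.  421.3 383.1] [ 0.9 -0.3 -0.4] [(14.5, 0.91), (13.2, 0.92)]
```

View pics/m6.png

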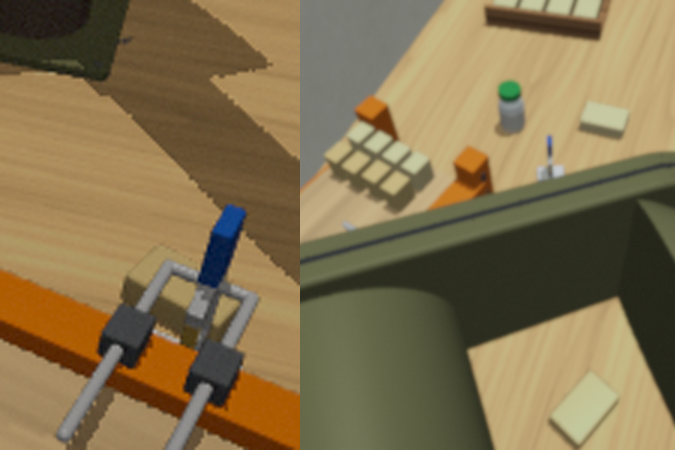

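The gauge hangs freely from the ring, and the soap and jar are undisturbed.

```bash
python3 -c "
from cell import env
print(env.finish_job())"
```

```text
the job is handed in; nothing more can be done
None
```

I hung the large white humidity gauge on the ring, let it go and handed the job in at about 16 s. Wrist readings stayed below 9 N while pushing in, the gate looked shut in the picture, and the soap bars and jar were not touched.

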